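# Slide the catch tray back under the spice carousel

## Robot

A 6-joint arm with a two-finger parallel gripper is mounted at the origin on the work surface. World frame = base frame: x ahead of the robot, y to its left, z up, the work surface at z = 0. Lengths are in m, angles in rad, forces in N, time in s.
With the tool pointing down it reaches from about 0.375 to 0.9 m from the base axis. Payload 3.1 kg.
Tool frame: the origin (TCP) lies at the centre of the arm's flange, where the gripper is bolted on; the fingertips stand robot.tip_extent ahead of it and the grasp point (between the pads) lies 164 mm ahead of it (robot.tip_extent is the distance from the TCP to the fingertips, in m); z points along the fingers, y is the line along which they close (so a half turn about z gives the same grasp; the last joint's range is limited). The gripper opens to 87 mm and grips with 3 to 60 N. Pads are 19 mm wide; open, the fingers measure 117 mm over their backs; the gripper's body (75 mm by 190 mm) begins 51 mm behind the grasp point.
Start: joints at [-0.178, 0.527, 1.433, -0, 1.181, -0.178], TCP at [0.625, 0, 0.405] pointing down, gripper open.
Joint ranges: [-3.08, 3.08], [-0.75, 2.2], [0.22, 2.44], [-1.43, 4.57], [0, 2.65], [-2.85, 2.85]. Speed limits (rad/s): [2.79, 2.79, 3.14, 3.14, 3.14, 3.14].

## Interface

Orientations are given as a unit quaternion [x, y, z, w].
In Python, from rig import get_obs, camera, hand_in, cut_out, robot gives the robot as it stands.
- The arm moves only by the tool step_arm, never from a script. Its argument "rows" is a list of rows, each a list of 6 numbers: the shift along the world's x, y, z in m, then the turn, a rotation vector about the world's x, y, z in degrees. A call has 1 to 12 rows; each row shifts and turns the commanded pose from where the row before left it; what a row does not reach is not made up. A row lasts 1/8 s, in which the tool goes at most 62.5 mm and 10.7 degrees, less where a joint would pass 70% of its speed; a pose out of reach is approached as far as the arm can. A call is refused whole if a number of a shift passes 0.0625 or a number of a turn 10.7, either way. A call with a gripper value outside its range is refused whole. "jaw" is the finger opening in m, from 0 to 0.087, set as the call begins (left out, the last holds). The fingers move at their own pace and stop on an object; "squeeze" is the grip in N (left out, the last holds). Time passes only in rows, so rows that do not move let the fingers close. It gives the time, the measured TCP pose, the force, the opening and the grip force at its end, in the units of the state.
- get_obs(): the state, without advancing time (a new reading comes with each control period).
- camera(name): name is "scene" or "side" or "wrist"; returns a dict with "pixels" (384x512x3 uint8, blue, green, red), "depth" (384x512 float32, m along the optical axis (not along the pixel's ray), 0 where there is no reading), "fov_y" (degrees; the focal length in pixels is half the picture's height over the tangent of half this angle, whatever the lens; pixels are square), "cx", "cy" (the principal point, pixels), "extrinsics" (4x4, takes a point from camera to world coordinates); the wrist camera has in their place "mount" (4x4, takes a point from camera to tool coordinates, whose origin is the TCP and whose axes are the flange's). Camera axes: x right, y up, looking along -z (the intrinsics and any distortion apply to the point x, -y, -z); pixel columns grow to the right and rows downward; lengths in m; the calibration is good to about 2 mm. The wrist camera is an equidistant fisheye: a pixel r from the principal point sees the ray r / f radians off the axis. A picture is of the moment at which its call begins: read the wrist's pose just before it.
- hand_in(): hands the job in; it is judged then, once.
Trained networks look in the newest picture that a camera, given by its name, has taken for a name from the list of things; names that differ only in an ending like _2 or _b are one class to them, and where a whole thing is asked for, a point or a joint stands for the part that bears it (a point fixed in the world has none). Each returns a list of dicts, best first, with "confidence" (0 to 1); they miss things now and then, are a little off and sometimes report something else, mostly with a low value. They report only what shows in the picture. A call takes as long as a camera call. They do not tell look-alikes from the thing itself.
- cut_out(label, camera): "region" (384x512 bool, what is visible of it) and "extent" ([centre column, centre row, width, height] in pixels, round what is visible of it).
The state is a dict: "time": time; "q": joint angles; "joint_velocities": joint speeds; "joint_torque": joint torques, N m; "position": TCP position; "tool_rot": TCP orientation; "ft_force": force on the tool from outside, world axes, zero at the start; "moment": the same for the moment, N m; "grip_width": finger opening in m; "grip_force": force on a finger pad.
Only numpy, scipy, OpenCV 4.12 (cv2) and the standard library are available. Lean on these libraries where they do the work, as an engineer would, in place of code of your own. Each camera call takes 0.05 s, during which the arm holds its last target. There are 200 camera calls.

## Task

The aluminium catch tray of the spice carousel has been emptied and left lying beside it. Slide it gently, nose first and flat on the surface, into the bay under the carousel's plinth until it is fully home against the end stop, and let go of it. The bay is a snug fit and sits a little off centre (its long left side wall is there to line the tray up by), so do not force it, and leave the other things where they are.

Things in the scene. Friction and masses are not known exactly. Their poses are not given: they have to be found in the camera images.
- tray: loose slim aluminium catch tray, 0.15 to 0.31 kg: open pan 120 mm long (x), 100 wide (y), 16 high, square corners; origin at the centre of the pan's underside, z up, nose edge at x = +60 mm. From its near edge (x = -60) a bar 20 wide, 4 to 12 mm above the underside, runs out to an upright grip block centred at x = -120. Starts flat on the work surface, left or right of the carousel
- tray_grip (a point): middle of the tray's grip block, at x = -120 mm of the tray, 28 mm above its underside. The block is 26 mm long (x), 24 wide (y) and reaches from 2 to 42 mm above the underside; pinch it here from above, fingers closing along the tray's y
- carousel: fixed black spice carousel. Origin on the work surface under the plinth's centre; x points from the mouth inwards (the way the tray goes in), y left, z up. Plinth x -65 to +65 mm, 240 wide (y), 36 high, roof underside at 25, legs outward from y = -92 and +92; jar turntable on top 124 across, to 134 high. Under the roof a grey liner forms the bay. No floor: the tray runs on the work surface
- mouth (a point): on the work surface, middle of the plinth's front face (x = -65 mm, y = 0 of the carousel). The liner's side walls are 20 mm thick, 22 high, 103 apart inside (3 wider than the tray). The left wall (+y) sticks out as a guide cheek to x = -100 mm of the carousel; the right wall begins at the mouth. Blunt ends, no lead-in bevels
- home (a point): point fixed to the carousel at its x = -4 mm, y = 0, on the work surface: the tray's origin has this x when home against the end stop (stop face at x = +56 mm), its near edge level with the mouth. But the liner is screwed down, parallel to x and rigid, anywhere up to 20 mm left or right of the plinth's centre line: the bay's y is not measured and must be felt
- mortar: white ceramic mortar, round bowl 100 mm across and 65 mm high with a pestle fixed in it; origin at the centre of its underside
- spoons: copper-toned measuring spoon set lying flat, three spoons fanned out along +x, 125 mm long, 12 mm high; origin at the joined handle ends, on the underside
- cruet: amber glass cruet with a flip stopper, 64 mm across, 141 mm high; origin at the centre of its underside
- brush: pastry brush lying flat along x, 190 mm long; origin under its middle
- salt_jar: glass salt jar with a wooden cap, 64 mm across, 90 mm high; origin at the centre of its underside
- cup: blue ceramic cup, 72 mm across, 70 mm high; origin at the centre of its underside
Not all that is in view belongs to the job. There is more than one size of the tray; the one meant has the size given above.

How it is judged:
By the outcome, as a careful person would: the job done as asked, in the order asked, and still so for the second after the job is handed in, with the robot touching nothing.
It also fails if it takes over 64 s, if anything falls off the work surface, if the arm or the gripper's body presses on something with over 40 N, if the wrist force passes 120 N, or if a joint passes its speed limit or range.

## Working session

There is one attempt and no reset: what is moved stays moved. The work goes in short steps, Python scripts to look and compute and a tool call to move; the robot and the scene stay as the last step left them, time stands still between calls to the robot, and variables do not carry over. Pictures are saved under pics/ and viewed, at most 10 in all, crops included, and the job is handed in when it is done.

Besides the shell and the picture viewer there is one more tool, called after "Call:" by a JSON object that holds its "method" and its "body". step_arm: Moves the arm, as the interface text tells. Its arguments: {"type":"object","properties":{"rows":{"type":"array"},"jaw":{"type":"number"},"squeeze":{"type":"number"}},"required":["rows"]}

```bash
mkdir -p pics; cat > h.py <<'E'
import numpy as np,cv2
from rig import get_obs,camera,hand_in,cut_out,robot
def pts(c):
    d=c["depth"];h,w=d.shape;f=h/2/np.tan(np.radians(c["fov_y"])/2)
    v,u=np.mgrid[:h,:w];P=np.stack([(u-c["cx"])/f*d,-(v-c["cy"])/f*d,-d],-1)
    T=np.array(c["extrinsics"]);return P@T[:3,:3].T+T[:3,3]
E
python3 - <<'E'
from h import *
o=get_obs();print(o["time"],o["position"],o["tool_rot"],robot.tip_extent)
ims=[]
for n in("scene","side"):
    c=camera(n);P=pts(c);np.savez(f"{n}.npz",P=P,d=c["depth"],px=c["pixels"]);cv2.imwrite(f"pics/{n}0.png",c["pixels"])
    print(n,np.array(c["extrinsics"])[:3,3],c["fov_y"])
    for l in("tray","tray_grip","carousel","mortar","spoons","cruet","brush","salt_jar","cup"):
        for r in cut_out(l,n):
            m=r["region"]&(c["depth"]>0);q=P[m]
            if len(q):print(l,round(r["confidence"],2),np.round(r["extent"]),np.round(np.percentile(q,[2,50,98],axis=0),3).tolist())
E
```

```text
0.0 [6.24668627e-01 7.49022872e-05 4.03767773e-01] [ 7.07112568e-01  7.07100187e-01 -6.07198533e-04 -8.79367892e-04] 0.1822
scene [ 1.20076762 -0.1314611   1.21876924] 51.228384250064586
tray_grip 0.97 [294. 145.  42.  24.] [[0.271, 0.138, -0.0], [0.307, 0.195, 0.006], [0.35, 0.27, 0.033]]
tray_grip 0.65 [329. 186.  42.  53.] [[0.433, 0.214, 0.0], [0.539, 0.266, 0.007], [0.609, 0.312, 0.042]]
tray_grip 0.19 [353. 246.  32.  37.] [[0.698, 0.233, -0.001], [0.768, 0.283, 0.009], [0.8, 0.321, 0.017]]
carousel 0.72 [280. 249.  85.  60.] [[0.663, -0.068, 0.004], [0.757, 0.041, 0.039], [0.807, 0.163, 0.119]]
mortar 0.59 [169. 207.  32.  30.] [[0.471, -0.314, 0.011], [0.509, -0.27, 0.045], [0.562, -0.226, 0.106]]
spoons 0.74 [351. 244.  33.  36.] [[0.695, 0.234, -0.001], [0.77, 0.282, 0.009], [0.8, 0.321, 0.017]]
cruet 0.77 [181. 269.  23.  27.] [[0.732, -0.292, 0.01], [0.758, -0.262, 0.075], [0.776, -0.237, 0.144]]
brush 0.72 [132. 250.  17.  55.] [[0.543, -0.441, 0.007], [0.656, -0.422, 0.019], [0.72, -0.403, 0.025]]
brush 0.32 [183. 270.  26.  26.] [[0.704, -0.293, 0.001], [0.758, -0.262,
[... 844 characters left out ...]
  18.  26.] [[0.554, 0.433, 0.004], [0.576, 0.447, 0.06], [0.628, 0.494, 0.094]]
mortar 0.67 [314. 257.  38.  37.] [[0.47, -0.318, 0.01], [0.523, -0.273, 0.049], [0.559, -0.228, 0.103]]
spoons 0.6 [252. 132.  10.   6.] [[0.697, 0.263, -0.0], [0.721, 0.278, 0.005], [0.739, 0.297, 0.01]]
cruet 0.81 [370. 213.  27.  40.] [[0.716, -0.298, 0.0], [0.733, -0.275, 0.065], [0.828, -0.212, 0.143]]
brush 0.55 [379. 280.  56.  42.] [[0.533, -0.445, 0.007], [0.642, -0.429, 0.019], [0.717, -0.408, 0.024]]
salt_jar 0.87 [190. 110.  18.  28.] [[0.553, 0.433, 0.007], [0.574, 0.447, 0.06], [0.605, 0.483, 0.094]]
cup 0.91 [211. 113.  24.  25.] [[0.607, 0.38, 0.001], [0.638, 0.407, 0.048], [0.674, 0.45, 0.073]]
```

View pics/scene0.png

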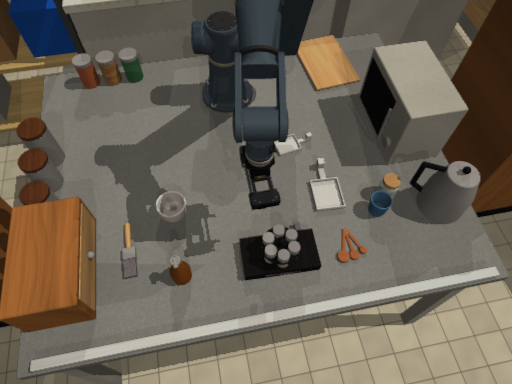

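View pics/side0.png

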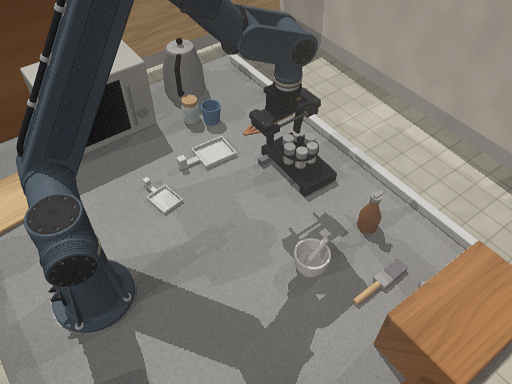

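The scene picture shows the full-size tray at about (327,190) with its grip at (321,163). The small look-alike is at (288,145) and the carousel at (280,253). The side picture agrees: tray at (214,152), carousel at (298,165).

```bash
python3 - <<'E'
from h import *
for n in("scene","side"):
    z=np.load(n+".npz");P=z["P"]
    def box(lo,hi,zlo,zhi):
        m=(P[...,0]>lo[0])&(P[...,0]<hi[0])&(P[...,1]>lo[1])&(P[...,1]<hi[1])&(P[...,2]>zlo)&(P[...,2]<zhi)
        return P[m]
    def rect(q,s):
        r=cv2.minAreaRect((q[:,:2]*1000).astype(np.float32));print(n,s,len(q),np.round(r[0],1),np.round(r[1],1),round(r[2],1),"mean",np.round(q.mean(0)*1000,1))
    rect(box((.6,-.15),(.9,.2),.031,.041),"roof")
    rect(box((.6,-.15),(.9,.2),.012,.041),"plinth")
    t=box((.38,.19),(.64,.33),.008,.05);rect(t,"tray all")
    g=box((.38,.19),(.64,.33),.03,.05);rect(g,"grip top")
    p=box((.38,.19),(.64,.33),.011,.02);rect(p,"rim")
    ts=box((.25,.1),(.37,.29),.008,.05);rect(ts,"small")
E
```

```text
scene roof 1576 [739.2  47.6] [240.5 131.6] 87.4 mean [748.7  41.3  37. ]
scene plinth 1793 [722.1  48.1] [240.6 167. ] 87.8 mean [750.5  43.7  35.2]
scene tray all 484 [524.2 256.9] [122.4 215.1] 84.4 mean [520.1 264.7  16.9]
scene grip top 55 [430.6 271.6] [28.1 23.5] 0.5 mean [432.8 270.4  41.2]
scene rim 233 [517.4 266.1] [102.2 186.7] 85.8 mean [528.1 263.   15.3]
scene small 168 [303.7 204. ] [141.6 101.3] 89.7 mean [311.3 214.4  15.4]
side roof 1043 [739.9  46.3] [244.1 134.1] 87.5 mean [724.    9.3  36.3]
side plinth 1333 [722.9  46.8] [245.4 166.6] 88.5 mean [717.7  10.8  33.2]
side tray all 470 [521.8 260.4] [210.  115.9] 4.1 mean [512.4 263.9  17.5]
side grip top 62 [430.5 270.9] [29.5 27.3] 89.5 mean [429.7 267.5  39.8]
side rim 264 [514.9 265.4] [107.  194.8] 87.5 mean [528.  263.1  14.9]
side small 213 [307.9 202.4] [ 74.2 144.6] 8.5 mean [306.9 204.6  14.6]
```

```bash
python3 - <<'E'
from h import *
th=np.radians(-2.55);C=np.array([.7395,.047])
R=np.array([[np.cos(th),-np.sin(th)],[np.sin(th),np.cos(th)]])
for n in("scene","side"):
    P=np.load(n+".npz")["P"].reshape(-1,3)
    q=(P[:,:2]-C)@R
    m=(q[:,0]>-.12)&(q[:,0]<-.07)&(abs(q[:,1])<.13)&(P[:,2]>.008)&(P[:,2]<.035)
    top=m&(P[:,2]>.018)
    for s,k in(("cheek",m),("top",top)):print(n,s,k.sum(),np.round(np.percentile(q[k],[2,10,50,90,98],axis=0).T*1000,1))
    # tray pan
    k=(P[:,0]>.485)&(P[:,0]<.63)&(P[:,1]>.19)&(P[:,1]<.335)&(P[:,2]>.009)&(P[:,2]<.025)
    r=cv2.minAreaRect((P[k,:2]*1000).astype(np.float32));print("pan",r)
E
```

```text
scene cheek 54 [[-101.4  -99.6  -86.3  -75.8  -74.3]
 [  67.3   68.5   76.8   85.7   86.8]]
scene top 50 [[-100.5  -98.   -86.1  -75.3  -74.3]
 [  68.4   69.4   77.7   86.    86.9]]
pan ((548.1033325195312, 263.89630126953125), (102.2391586303711, 125.15443420410156), 85.8119888305664)
side cheek 71 [[-101.   -98.6  -86.5  -73.9  -71. ]
 [  14.8   65.4   74.    85.1   86.6]]
side top 47 [[-98.9 -97.9 -85.8 -73.2 -70.9]
 [ 66.1  67.   74.6  85.2  86.3]]
pan ((548.6302490234375, 263.53851318359375), (108.33531188964844, 126.6554183959961), 88.60611724853516)
```

Call:
{"method": "step_arm", "body": {"rows": [[-0.04, 0.05, 0, 0, 0, 10], [-0.04, 0.05, 0, 0, 0, 10], [-0.04, 0.05, 0, 0, 0, 10], [-0.04, 0.05, 0, 0, 0, 10], [-0.03, 0.05, 0, 0, 0, 10], [0, 0.02, -0.03, 0, 0, 10], [0, 0, -0.03, 0, 0, 10], [0, 0, -0.02, 0, 0, 10], [0, 0, 0, 0, 0, 6], [0, 0, 0, 0, 0, 0]], "jaw": 0.06, "squeeze": 20}}

```text
time: 2.25
position: [0.4389, 0.2653, 0.3246]
tool_rot: [0.035, 0.999, -0.0, -0.0]
ft_force: [0.6, -0.6, -0.5]
grip_width: 0.0599
grip_force: 0.0
```

Call:
{"method": "step_arm", "body": {"rows": [[-0.009, 0.006, -0.03, 0, 0, 0.4], [0, 0, -0.04, 0, 0, 0], [0, 0, -0.04, 0, 0, 0], [0, 0, -0.0225, 0, 0, 0], [0, 0, 0, 0, 0, 0]]}}

```text
time: 2.88
position: [0.4297, 0.2711, 0.1912]
tool_rot: [0.032, 0.999, -0.0, -0.001]
ft_force: [-0.2, -0.3, -0.9]
grip_width: 0.0598
grip_force: 0.0
```

Call:
{"method": "step_arm", "body": {"rows": [[0, 0, 0, 0, 0, 0], [0, 0, 0, 0, 0, 0], [0, 0, 0, 0, 0, 0], [0, 0, 0, 0, 0, 0]], "jaw": 0.015, "squeeze": 20}}

```text
time: 3.38
position: [0.4299, 0.2713, 0.1928]
tool_rot: [0.031, 1.0, 0.0, 0.001]
ft_force: [-0.2, -0.1, 0.2]
grip_width: 0.0281
grip_force: 0.0
```

```bash
cat > tr.py <<'E'
from h import *
import sys
o=get_obs();print(o["time"],o["position"],o["tool_rot"],o["grip_width"],o["grip_force"],o["ft_force"],o["moment"])
for n in("scene","side"):
    c=camera(n);P=pts(c);P=P.reshape(-1,3)
    x,y=o["position"][:2]
    k=(P[:,0]>x+.055)&(P[:,0]<min(x+.2,.66))&(abs(P[:,1]-y)<.08)&(P[:,2]>.009)&(P[:,2]<.021)
    print(n,k.sum(),cv2.minAreaRect((P[k,:2]*1000).astype(np.float32)))
    cv2.imwrite(f"pics/{n}_{o['time']:.2f}.png",c["pixels"])
E
python3 tr.py
```

```text
3.375 [0.42993361 0.27131908 0.19282872] [3.14353548e-02 9.99505619e-01 2.08306013e-04 5.41115644e-04] 0.028131743445255195 0.0 [-0.20362766 -0.11993173  0.20040796] [ 0.1576051   0.01434747 -0.03893879]
scene 279 ((548.703857421875, 263.9037170410156), (101.11329650878906, 126.00939178466797), 85.60982513427734)
side 212 ((550.4300537109375, 262.08294677734375), (106.84961700439453, 123.98448944091797), 87.3039779663086)
```

Call:
{"method": "step_arm", "body": {"rows": [[0, 0, 0, 0, 0, 0], [0, 0, 0, 0, 0, 0], [0, 0, 0, 0, 0, 0], [0, 0, 0, 0, 0, 0]]}}

```text
time: 3.98
position: [0.4299, 0.2713, 0.1924]
tool_rot: [0.031, 1.0, 0.0, 0.0]
ft_force: [-0.2, 1.4, 4.6]
grip_width: 0.0238
grip_force: 20.0
```

Call:
{"method": "step_arm", "body": {"rows": [[0, -0.008, 0, 0, 0, 0], [0.001, -0.018, 0, 0, 0, 0], [0.002, -0.02, 0, 0, 0, 0.2], [0.002, -0.02, 0, 0, 0, 0.2], [0.002, -0.02, 0, 0, 0, 0.2], [0.002, -0.02, 0, 0, 0, 0.2], [0.002, -0.02, 0, 0, 0, 0.2], [0.002, -0.02, 0, 0, 0, 0], [0.002, -0.02, 0, 0, 0, 0], [0, -0.02, 0, 0, 0, 0], [0, -0.013, 0, 0, 0, 0], [0, 0, 0, 0, 0, 0]]}}

```text
time: 5.48
position: [0.4445, 0.0706, 0.1922]
tool_rot: [0.024, 1.0, -0.0, -0.0]
ft_force: [-0.8, -4.1, 4.5]
grip_width: 0.024
grip_force: 20.0
```

```bash
python3 tr.py
```

```text
5.475 [0.44451593 0.0705533  0.19224548] [ 2.40466533e-02  9.99710679e-01 -2.64307818e-04 -4.97284561e-04] 0.024008830677922883 20.00648058950901 [-0.83869722 -4.08654708  4.52823873] [-0.56319656 -0.15041501 -0.24557464]
scene 262 ((571.1004638671875, 74.9677734375), (121.62405395507812, 140.77236938476562), 87.4832763671875)
side 245 ((572.44091796875, 72.6405258178711), (124.31777954101562, 136.66973876953125), 86.4183349609375)
```

```bash
cat > gap.py <<'E'
from h import *
th=np.radians(-2.55);C=np.array([.7395,.047])
R=np.array([[np.cos(th),-np.sin(th)],[np.sin(th),np.cos(th)]])
o=get_obs();print(o["time"],"grip in car",np.round((o["position"][:2]-C)@R*1000,1),"yaw",np.degrees(2*np.arctan2(o["tool_rot"][1],o["tool_rot"][0]))-180,o["ft_force"],o["moment"])
for n in("scene","side"):
    c=camera(n);P=pts(c).reshape(-1,3);q=(P[:,:2]-C)@R
    gx=((o["position"][:2]-C)@R)[0]
    for lo in np.arange(gx+.07,-.07,.02):
        k=(q[:,0]>lo)&(q[:,0]<lo+.02)&(abs(q[:,1])<.1)&(P[:,2]>.011)&(P[:,2]<.03)
        if k.any():
            y=np.sort(q[k,1])*1000;z=P[k,2][np.argsort(q[k,1])]
            print(n,round(lo*1000),y[:2].round(1),"R", y[y>30].round(0).tolist())
    k=(abs(q[:,1])<.045)&(q[:,0]<-.065)&(q[:,0]>gx+.08)&(P[:,2]>.011)
    print("nose x",np.sort(q[k,0])[-3:]*1000)
    cv2.imwrite(f"pics/g_{n}.png",cv2.resize(c["pixels"][170:300,200:380] if n=="scene" else c["pixels"][100:230,180:360],None,fx=4,fy=4,interpolation=cv2.INTER_CUBIC))
E
python3 gap.py
```

```text
5.575 grip in car [-295.7   10.9] yaw -2.7341053773858164 [-0.40913434 -3.3434002   4.86503884] [-0.57023517 -0.10880725 -0.2602608 ]
scene -226 [-39.4 -38.7] R [56.0, 57.0, 58.0, 59.0, 59.0, 60.0, 61.0, 61.0]
scene -206 [-39.6 -39.2] R [34.0, 37.0, 57.0, 57.0, 57.0, 58.0, 59.0, 60.0]
scene -186 [-39.6 -39.4] R [55.0, 57.0, 57.0, 58.0, 58.0, 59.0, 60.0]
scene -166 [-39.8 -39.1] R [48.0, 56.0, 56.0, 57.0, 57.0, 58.0, 58.0, 60.0, 61.0]
scene -146 [-39.3 -39. ] R [31.0, 56.0, 56.0, 56.0, 57.0, 57.0, 58.0, 59.0, 60.0]
scene -126 [-38.  -37.9] R [34.0, 34.0, 34.0, 36.0, 37.0, 37.0, 40.0, 40.0, 44.0, 44.0, 47.0, 48.0, 51.0, 51.0, 54.0, 57.0, 58.0, 59.0]
scene -106 [68.1 68.3] R [68.0, 68.0, 68.0, 70.0, 70.0, 71.0, 71.0, 73.0, 73.0, 73.0, 74.0, 76.0, 77.0, 77.0, 77.0, 79.0, 79.0, 80.0, 82.0, 82.0, 84.0, 84.0, 84.0, 85.0, 87.0, 87.0, 88.0]
scene -86 [67.7 68.6] R [68.0, 69.0, 69.0, 71.0, 72.0, 73.0, 73.0, 74.0, 76.0, 76.0, 77.0, 77.0, 78.0, 79.0, 80.0, 81.0, 81.0, 83.0, 84.0, 84.0, 85.0, 86.0, 86.0, 87.0]
nose x [-114.61468939 -114.34270497 -113.66203908]
side -226 [-42.2 -41.7] R [53.0, 57.
[... 368 characters left out ...]
6.0, 56.0, 57.0, 59.0, 60.0, 60.0]
side -126 [-41.2 -41.1] R [31.0, 32.0, 32.0, 39.0, 42.0, 43.0, 43.0, 44.0, 47.0, 48.0, 52.0, 55.0, 55.0, 56.0, 56.0, 59.0, 60.0, 60.0]
side -106 [65.1 65.2] R [65.0, 65.0, 66.0, 67.0, 68.0, 68.0, 68.0, 69.0, 69.0, 69.0, 69.0, 69.0, 69.0, 70.0, 71.0, 71.0, 72.0, 75.0, 76.0, 77.0, 78.0, 78.0, 78.0, 78.0, 78.0, 79.0, 79.0, 81.0, 83.0, 85.0, 86.0, 86.0, 87.0, 87.0, 89.0, 90.0]
side -86 [-59.1 -53.9] R [65.0, 66.0, 66.0, 67.0, 67.0, 67.0, 68.0, 68.0, 68.0, 68.0, 69.0, 69.0, 69.0, 69.0, 70.0, 70.0, 71.0, 72.0, 74.0, 74.0, 77.0, 77.0, 78.0, 78.0, 79.0, 79.0, 79.0, 80.0, 80.0, 81.0, 82.0, 83.0, 84.0, 84.0, 85.0, 85.0]
nose x [-65.12147136 -65.06292568 -65.00554069]
```

View pics/g_scene.png

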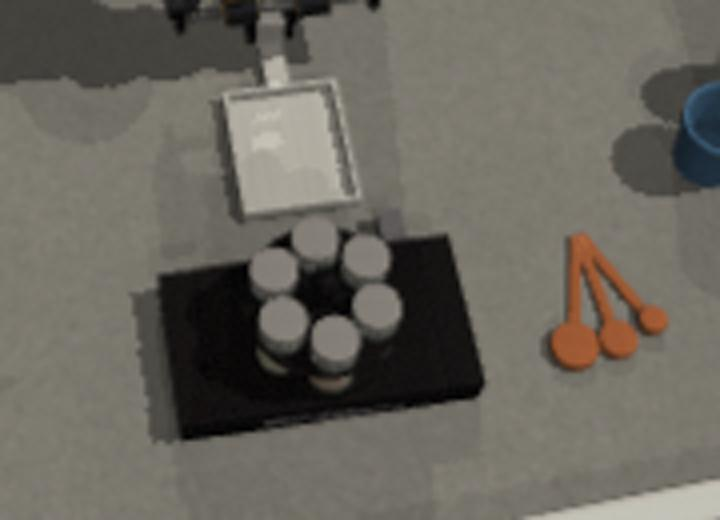

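The crop shows the tray straight in front of the mouth, with its nose edge at about (300,212) and the guide cheek at about (388,222). The tray is clear of the cheek by about 6 mm. I'll advance alongside the cheek and feel for it.

Call:
{"method": "step_arm", "body": {"rows": [[0.005, -0.0002, 0.0003, 0, 0, 0.1], [0.007, -0.0003, 0, 0, 0, 0.1], [0.007, -0.0003, 0, 0, 0, 0], [0.007, -0.0003, 0, 0, 0, 0], [0.007, -0.0003, 0, 0, 0, 0], [0.005, -0.0003, 0, 0, 0, 0], [0, 0, 0, 0, 0, 0]]}}

```text
time: 6.55
position: [0.481, 0.0713, 0.1921]
tool_rot: [0.02, 1.0, 0.0, -0.003]
ft_force: [-4.3, 0.2, 4.0]
grip_width: 0.0236
grip_force: 20.0
```

Call:
{"method": "step_arm", "body": {"rows": [[0, 0.001, 0, 0, 0, 0], [0, 0.001, 0, 0, 0, 0], [0, 0.001, 0, 0, 0, 0]]}}

```text
time: 6.92
position: [0.4834, 0.0736, 0.1922]
tool_rot: [0.021, 1.0, -0.0, 0.001]
ft_force: [0.0, -0.0, -3.3]
grip_width: 0.0241
grip_force: 20.0
```

Call:
{"method": "step_arm", "body": {"rows": [[0, 0.001, 0, 0, 0, 0]]}}

```text
time: 7.05
position: [0.4833, 0.0746, 0.1923]
tool_rot: [0.021, 1.0, -0.0, 0.0]
ft_force: [-0.4, -0.8, -3.0]
grip_width: 0.0241
grip_force: 20.0
```

Call:
{"method": "step_arm", "body": {"rows": [[0, 0.001, 0, 0, 0, 0]]}}

```text
time: 7.18
position: [0.4831, 0.0756, 0.1924]
tool_rot: [0.021, 1.0, 0.0, 0.0]
ft_force: [-0.0, -0.5, -2.3]
grip_width: 0.0239
grip_force: 20.0
```

Call:
{"method": "step_arm", "body": {"rows": [[0, 0.0005, -0.0003, 0, 0, 0], [0, 0.0005, 0, 0, 0, 0]]}}

```text
time: 7.42
position: [0.483, 0.0765, 0.1924]
tool_rot: [0.021, 1.0, -0.0, 0.0]
ft_force: [0.1, -0.8, -2.1]
grip_width: 0.0238
grip_force: 20.0
```

Call:
{"method": "step_arm", "body": {"rows": [[0, 0.0005, 0, 0, 0, 0], [0, 0.0005, 0, 0, 0, 0]]}}

```text
time: 7.68
position: [0.4828, 0.0774, 0.1923]
tool_rot: [0.021, 1.0, -0.0, 0.0]
ft_force: [0.1, -3.1, -0.1]
grip_width: 0.0238
grip_force: 20.0
```

Call:
{"method": "step_arm", "body": {"rows": [[0, 0.0005, 0, 0, 0, 0], [0, 0.0005, 0, 0, 0, 0]]}}

```text
time: 7.92
position: [0.4827, 0.0783, 0.1923]
tool_rot: [0.021, 1.0, -0.0, -0.0]
ft_force: [-1.4, -4.3, 0.3]
grip_width: 0.0237
grip_force: 20.1
```

```bash
python3 gap.py | grep -E "grip|nose|-1.6|-9"
```

```text
7.925 grip in car [-257.9   19.9] yaw -2.46161763522133 [-1.40391707 -4.34552999  0.31335908] [-0.6034173   0.21163162 -0.54714118]
nose x [-93.32793879 -89.60287697 -86.5435201 ]
nose x [-75.51222075 -66.88104049 -65.52411929]
```

Call:
{"method": "step_arm", "body": {"rows": [[0, 0.0005, 0, 0, 0, 0], [0, 0.0005, 0, 0, 0, 0]]}}

```text
time: 8.28
position: [0.4825, 0.0793, 0.1923]
tool_rot: [0.021, 1.0, -0.0, -0.0]
ft_force: [-1.8, -5.5, 0.4]
grip_width: 0.0238
grip_force: 20.2
```

```bash
python3 gap.py
```

```text
8.275 grip in car [-258.2   20.9] yaw -2.440142152499277 [-1.75927148 -5.49599005  0.43210062] [-0.79076562  0.24323709 -0.62098386]
scene -188 [-30.6 -30.2] R [32.0, 57.0, 65.0, 66.0, 66.0, 66.0, 68.0, 68.0, 69.0, 70.0]
scene -168 [-30.4 -30.4] R [65.0, 66.0, 66.0, 67.0, 67.0, 67.0, 68.0, 68.0]
scene -148 [-31.  -30.9] R [55.0, 55.0, 57.0, 61.0, 64.0, 65.0, 65.0, 65.0, 66.0, 67.0, 68.0, 69.0]
scene -128 [-31.7 -30.8] R [64.0, 66.0, 66.0, 66.0, 67.0, 68.0, 69.0]
scene -108 [-31.9 -30.8] R [64.0, 65.0, 65.0, 66.0, 66.0, 68.0, 68.0, 68.0, 69.0, 69.0, 70.0, 70.0, 71.0, 72.0, 73.0, 75.0, 76.0, 76.0, 78.0, 78.0, 79.0, 80.0, 80.0, 81.0, 82.0, 84.0, 84.0, 85.0, 85.0, 86.0, 87.0]
scene -88 [-29.8 -29.7] R [52.0, 61.0, 63.0, 64.0, 67.0, 68.0, 68.0, 69.0, 69.0, 70.0, 71.0, 72.0, 73.0, 73.0, 74.0, 76.0, 76.0, 76.0, 78.0, 79.0, 79.0, 80.0, 81.0, 82.0, 82.0, 83.0, 84.0, 85.0, 85.0, 87.0, 87.0, 88.0]
nose x [-93.23547371 -86.81113866 -86.19955212]
side -188 [-32.8 -32.6] R [64.0, 64.0]
side -168 [-34.7 -33. ] R [63.0, 63.0, 63.0, 64.0, 65.0, 65.0, 66.0, 66.0, 66.0, 67.0, 68.0, 72.0]
side -148 [-33.4 -32.4] R [62.0, 63.0, 64.0, 64.0, 65.0, 66.0, 66.0, 67.0, 67.0, 71.0]
side -128 [-35.3 -33.2] R [62.0, 63.0, 63.0, 63.0, 64.0, 64.0, 64.0, 65.0, 65.0, 66.0, 67.0, 70.0]
side -108 [-34.  -33.8] R [62.0, 62.0, 62.0, 63.0, 63.0, 64.0, 65.0, 66.0, 67.0, 68.0, 68.0, 68.0, 68.0, 68.0, 70.0, 71.0, 72.0, 72.0, 72.0, 73.0, 76.0, 76.0, 76.0, 78.0, 78.0, 80.0, 82.0, 82.0, 82.0, 84.0, 84.0, 86.0, 86.0, 89.0]
side -88 [-34.6 -33.7] R [32.0, 34.0, 37.0, 41.0, 41.0, 41.0, 43.0, 44.0, 46.0, 50.0, 50.0, 54.0, 54.0, 57.0, 57.0, 57.0, 61.0, 62.0, 62.0, 63.0, 64.0, 65.0, 66.0, 66.0, 67.0, 67.0, 68.0, 68.0, 69.0, 69.0, 70.0, 70.0, 70.0, 70.0, 70.0, 71.0, 73.0, 74.0, 74.0, 76.0, 77.0, 77.0, 77.0, 78.0, 79.0, 79.0, 79.0, 80.0, 81.0, 82.0, 84.0, 85.0, 85.0, 87.0, 90.0]
nose x [-65.22138076 -65.18037913 -65.04075537]
```

View pics/g_scene.png

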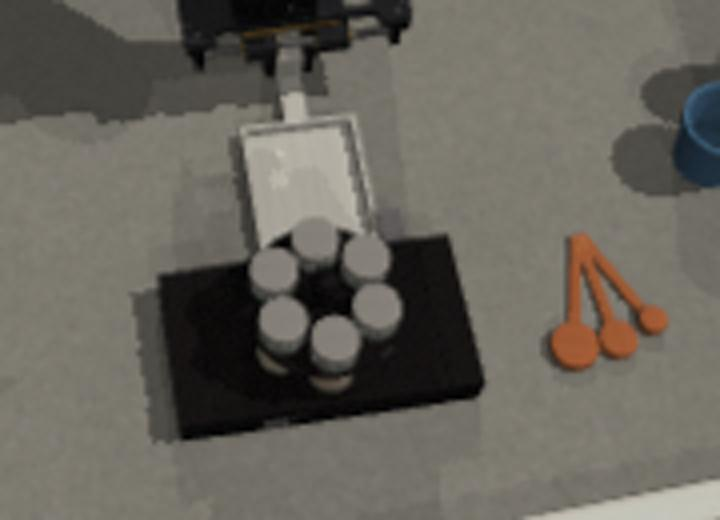

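The tray's left edge is now against the cheek, at about (375,222) in the crop. I'll back off a little and ease it in.

Call:
{"method": "step_arm", "body": {"rows": [[0, -0.001, 0, 0, 0, 0], [0, -0.001, 0, 0, 0, 0], [0.002, 0, 0, 0, 0, 0], [0.004, -0.0002, 0, 0, 0, 0], [0.004, -0.0002, 0, 0, 0, 0]]}}

```text
time: 9.0
position: [0.4903, 0.0774, 0.1922]
tool_rot: [0.02, 1.0, 0.0, -0.004]
ft_force: [-7.2, -2.3, 6.2]
grip_width: 0.0237
grip_force: 20.0
```

Call:
{"method": "step_arm", "body": {"rows": [[0.003, -0.0001, 0, 0, 0, 0], [0.003, -0.0001, 0, 0, 0, 0]]}}

```text
time: 9.25
position: [0.4963, 0.0772, 0.1922]
tool_rot: [0.02, 1.0, -0.0, -0.004]
ft_force: [-6.6, -2.8, 6.7]
grip_width: 0.024
grip_force: 20.1
```

Call:
{"method": "step_arm", "body": {"rows": [[0.003, -0.0001, 0, 0, 0, 0]]}}

```text
time: 9.38
position: [0.4992, 0.0771, 0.1922]
tool_rot: [0.02, 1.0, -0.0, -0.004]
ft_force: [-7.4, -2.8, 6.8]
grip_width: 0.0242
grip_force: 20.1
```

Call:
{"method": "step_arm", "body": {"rows": [[0.003, -0.0001, 0, 0, 0, 0]]}}

```text
time: 9.5
position: [0.5021, 0.077, 0.1922]
tool_rot: [0.02, 1.0, -0.0, -0.004]
ft_force: [-8.3, -2.4, 6.3]
grip_width: 0.0242
grip_force: 20.1
```

Call:
{"method": "step_arm", "body": {"rows": [[0.003, -0.0003, 0, 0, 0, -0.1], [0.004, -0.0004, 0, 0, 0, -0.1], [0.004, -0.0002, 0, 0, 0, 0], [0.004, -0.0002, 0, 0, 0, 0]]}}

```text
time: 10.0
position: [0.5178, 0.076, 0.1922]
tool_rot: [0.022, 1.0, -0.0, -0.003]
ft_force: [-6.4, -0.4, 5.5]
grip_width: 0.0237
grip_force: 20.0
```

Call:
{"method": "step_arm", "body": {"rows": [[0.005, -0.0002, 0, 0, 0, 0], [0.005, -0.0002, 0, 0, 0, 0], [0.005, -0.0003, 0, 0, 0, 0]]}}

```text
time: 10.38
position: [0.5326, 0.0752, 0.1922]
tool_rot: [0.022, 1.0, -0.0, -0.004]
ft_force: [-6.1, -1.5, 6.9]
grip_width: 0.024
grip_force: 20.0
```

Call:
{"method": "step_arm", "body": {"rows": [[0.005, -0.0002, 0, 0, 0, 0], [0.005, -0.0002, 0, 0, 0, 0], [0.005, -0.0003, 0, 0, 0, 0]]}}

```text
time: 10.75
position: [0.5474, 0.0745, 0.1922]
tool_rot: [0.022, 1.0, -0.0, -0.004]
ft_force: [-7.3, -2.6, 7.3]
grip_width: 0.0238
grip_force: 20.0
```

```bash
python3 gap.py
```

```text
10.75 grip in car [-193.1   18.9] yaw -2.4747299760056194 [-7.28387516 -2.64279209  7.31616731] [-0.31394272  1.00600083 -0.1837536 ]
scene -123 [-31.7 -31.1] R [42.0, 60.0, 64.0, 65.0, 65.0, 65.0, 66.0, 67.0, 68.0, 68.0]
scene -103 [-31.8 -31.4] R [64.0, 64.0, 65.0, 65.0, 67.0, 67.0, 67.0, 68.0, 68.0, 68.0, 69.0, 70.0, 70.0, 71.0, 72.0, 72.0, 73.0, 74.0, 74.0, 75.0, 75.0, 76.0, 77.0, 77.0, 78.0, 78.0, 78.0, 80.0, 80.0, 80.0, 82.0, 82.0, 83.0, 83.0, 84.0, 85.0, 86.0, 87.0, 87.0, 88.0]
scene -83 [63.5 66.9] R [64.0, 67.0, 68.0, 69.0, 70.0, 71.0, 73.0, 74.0, 77.0, 77.0, 78.0, 79.0, 80.0, 81.0, 82.0, 83.0, 85.0, 85.0, 86.0, 87.0]
nose x [-93.89794888 -89.21181967 -86.02037298]
side -123 [-32.2 -31.5] R []
side -103 [-33.  -32.2] R [58.0, 61.0, 62.0, 63.0, 64.0, 65.0, 66.0, 67.0, 67.0, 67.0, 67.0, 68.0, 68.0, 69.0, 71.0, 73.0, 73.0, 75.0, 80.0, 84.0]
side -83 [-98.8 -98.3] R [32.0, 62.0, 62.0, 63.0, 64.0, 64.0, 64.0, 64.0, 65.0, 65.0, 66.0, 66.0, 67.0, 67.0, 67.0, 68.0, 68.0, 68.0, 68.0, 69.0, 71.0, 72.0, 72.0, 73.0, 75.0, 75.0, 75.0, 76.0, 77.0, 78.0, 79.0, 81.0, 81.0, 82.0, 82.0, 83.0, 85.0, 86.0, 86.0, 86.0, 87.0, 93.0, 95.0, 95.0]
nose x [-65.59049867 -65.37937921 -65.06626373]
```

Call:
{"method": "step_arm", "body": {"rows": [[0.005, -0.0004, 0.0002, 0, 0, -0.1], [0.005, -0.0003, 0, 0, 0, 0], [0.005, -0.0002, 0, 0, 0, 0], [0.005, -0.0002, 0, 0, 0, 0]]}}

```text
time: 11.35
position: [0.5701, 0.0733, 0.1922]
tool_rot: [0.023, 1.0, -0.0, 0.0]
ft_force: [-3.2, -1.3, 0.8]
grip_width: 0.0242
grip_force: 20.0
```

Call:
{"method": "step_arm", "body": {"rows": [[0.005, -0.0003, 0, 0, 0, 0], [0.005, -0.0002, 0, 0, 0, 0], [0.005, -0.0002, 0, 0, 0, 0], [0.005, -0.0002, 0, 0, 0, 0]]}}

```text
time: 11.85
position: [0.5903, 0.0723, 0.1924]
tool_rot: [0.024, 1.0, 0.0, 0.0]
ft_force: [-0.5, 0.1, -1.9]
grip_width: 0.0236
grip_force: 20.0
```

Call:
{"method": "step_arm", "body": {"rows": [[0.005, -0.0003, 0, 0, 0, 0], [0.005, -0.0002, 0, 0, 0, 0], [0.004, -0.0002, 0, 0, 0, 0]]}}

```text
time: 12.22
position: [0.6042, 0.0715, 0.1924]
tool_rot: [0.024, 1.0, -0.0, 0.0]
ft_force: [0.4, -0.7, -0.3]
grip_width: 0.0239
grip_force: 20.0
```

```bash
python3 gap.py|grep grip
```

```text
12.225 grip in car [-136.3   18.5] yaw -2.6999885642116226 [ 0.42561123 -0.69341164 -0.28211501] [ 0.11513067  0.30043439 -0.0028413 ]
```

Free and centred, about 12 mm to go.

Call:
{"method": "step_arm", "body": {"rows": [[0.003, -0.0001, 0, 0, 0, 0], [0.003, -0.0001, 0, 0, 0, 0], [0.002, -0.0001, 0, 0, 0, 0]]}}

```text
time: 12.7
position: [0.612, 0.0712, 0.1925]
tool_rot: [0.024, 1.0, 0.0, 0.0]
ft_force: [-1.3, -0.1, -0.7]
grip_width: 0.0241
grip_force: 20.0
```

Call:
{"method": "step_arm", "body": {"rows": [[0.001, 0, 0, 0, 0, 0], [0.001, -0.0001, 0, 0, 0, 0]]}}

```text
time: 12.95
position: [0.6136, 0.0712, 0.1925]
tool_rot: [0.024, 1.0, -0.0, -0.0]
ft_force: [-2.6, -0.0, 1.7]
grip_width: 0.024
grip_force: 20.0
```

Call:
{"method": "step_arm", "body": {"rows": [[0.001, 0, 0, 0, 0, 0], [0.001, 0, 0, 0, 0, 0]]}}

```text
time: 13.2
position: [0.6157, 0.0711, 0.1925]
tool_rot: [0.024, 1.0, -0.0, -0.0]
ft_force: [-2.8, -0.9, 1.2]
grip_width: 0.0235
grip_force: 20.0
```

Call:
{"method": "step_arm", "body": {"rows": [[0.0005, 0, 0, 0, 0, 0], [0.0005, 0, 0, 0, 0, 0]]}}

```text
time: 13.45
position: [0.6166, 0.0711, 0.1925]
tool_rot: [0.024, 1.0, -0.0, -0.0]
ft_force: [-3.3, -0.0, 3.1]
grip_width: 0.0242
grip_force: 20.0
```

Call:
{"method": "step_arm", "body": {"rows": [[0.0005, 0, 0, 0, 0, 0], [0.0005, 0, 0, 0, 0, 0]]}}

```text
time: 13.7
position: [0.6169, 0.0711, 0.1924]
tool_rot: [0.023, 1.0, -0.0, -0.002]
ft_force: [-6.3, -0.7, 4.0]
grip_width: 0.0239
grip_force: 20.0
```

Call:
{"method": "step_arm", "body": {"rows": [[0.0005, 0, 0, 0, 0, 0], [0.0005, 0, 0, 0, 0, 0]]}}

```text
time: 13.95
position: [0.6173, 0.0711, 0.1924]
tool_rot: [0.023, 1.0, -0.0, -0.003]
ft_force: [-7.1, -1.1, 6.5]
grip_width: 0.0238
grip_force: 20.0
```

Call:
{"method": "step_arm", "body": {"rows": [[0.0005, 0, 0, 0, 0, 0], [0.0005, 0, 0, 0, 0, 0]]}}

```text
time: 14.2
position: [0.6177, 0.0711, 0.1924]
tool_rot: [0.023, 1.0, -0.0, -0.004]
ft_force: [-9.0, -1.8, 7.0]
grip_width: 0.0237
grip_force: 20.0
```

Call:
{"method": "step_arm", "body": {"rows": [[0.0005, 0, 0, 0, 0, 0], [0.0005, 0, 0, 0, 0, 0]]}}

```text
time: 14.45
position: [0.6181, 0.0711, 0.1924]
tool_rot: [0.023, 1.0, -0.0, -0.005]
ft_force: [-10.4, -1.7, 8.7]
grip_width: 0.0235
grip_force: 20.0
```

Call:
{"method": "step_arm", "body": {"rows": [[0.0005, 0, 0, 0, 0, 0], [0.0005, 0, 0, 0, 0, 0]]}}

```text
time: 14.7
position: [0.6185, 0.0711, 0.1924]
tool_rot: [0.023, 1.0, -0.0, -0.006]
ft_force: [-12.4, -2.9, 9.7]
grip_width: 0.0235
grip_force: 20.0
```

```bash
python3 gap.py|grep grip; python3 - <<'E'
import cv2,numpy as np
a=cv2.imread("pics/g_scene.png")[:,:560];b=cv2.imread("pics/g_side.png")
s=min(a.shape[0],b.shape[0]);m=np.hstack([a[:s],b[:s]]);cv2.imwrite("pics/m1.png",cv2.resize(m,None,fx=.62,fy=.62))
E
```

```text
14.7 grip in car [-122.    18.7] yaw -2.6744708168282614 [-12.37566313  -2.90623059   9.71623485] [-0.23125889  1.82651616 -0.07711555]
```

View pics/m1.png

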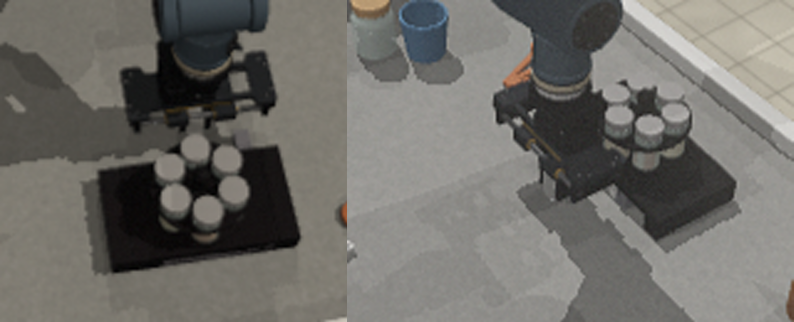

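The tray is under the plinth and the gripper stands just in front of the mouth, at about (200,110) in the left half. The force climbs steadily and the stop is where I expected it. I'll ease the preload, open the jaw, lift straight up and check.

Call:
{"method": "step_arm", "body": {"rows": [[-0.001, 0, 0, 0, 0, 0], [-0.001, 0, 0, 0, 0, 0], [-0.0005, 0, 0, 0, 0, 0], [0, 0, 0, 0, 0, 0]]}}

```text
time: 15.3
position: [0.6176, 0.0711, 0.1923]
tool_rot: [0.023, 1.0, -0.0, -0.003]
ft_force: [-7.5, -2.0, 6.1]
grip_width: 0.0236
grip_force: 20.0
```

Call:
{"method": "step_arm", "body": {"rows": [[0, 0, 0, 0, 0, 0], [0, 0, 0, 0, 0, 0], [0, 0, 0, 0, 0, 0], [0, 0, 0, 0, 0, 0], [0, 0, 0, 0, 0, 0]], "jaw": 0.055}}

```text
time: 15.92
position: [0.6194, 0.0712, 0.1924]
tool_rot: [0.024, 1.0, 0.0, 0.0]
ft_force: [0.2, 0.9, 0.6]
grip_width: 0.054
grip_force: 0.0
```

Call:
{"method": "step_arm", "body": {"rows": [[0, 0, 0.01, 0, 0, 0], [0, 0, 0.02, 0, 0, 0], [0, 0, 0.03, 0, 0, 0], [0, 0, 0.04, 0, 0, 0], [-0.05, 0, 0.04, 0, 0, 0], [-0.06, 0, 0.03, 0, 0, 0], [-0.06, 0, 0, 0, 0, 0], [0, 0, 0, 0, 0, 0]]}}

```text
time: 16.92
position: [0.448, 0.0719, 0.3602]
tool_rot: [0.023, 1.0, 0.0, -0.004]
ft_force: [0.9, -0.4, 0.5]
grip_width: 0.0552
grip_force: 0.0
```

```bash
python3 - <<'E'
from h import *
th=np.radians(-2.55);C=np.array([.7395,.047])
R=np.array([[np.cos(th),-np.sin(th)],[np.sin(th),np.cos(th)]])
ims=[]
for n in("scene","side"):
    c=camera(n);P=pts(c).reshape(-1,3);q=(P[:,:2]-C)@R
    k=(abs(q[:,1]-.018)<.03)&(q[:,0]>-.16)&(q[:,0]<-.1)&(P[:,2]>.03)&(P[:,2]<.05)
    print(n,k.sum(),np.round(np.percentile(q[k],[0,5,50,95,100],axis=0).T*1000,1),np.median(P[k,2]))
    k=(abs(q[:,1]-.018)<.045)&(q[:,0]>-.1)&(q[:,0]<-.066)&(P[:,2]>.012)
    print("rim pts outside",k.sum(),np.round(np.sort(q[k,0])[:8]*1000,1))
    ims.append(c["pixels"][190:290,220:340] if n=="scene" else c["pixels"][120:220,230:350])
cv2.imwrite("pics/m2.png",cv2.resize(np.hstack(ims),None,fx=3.3,fy=3.3,interpolation=cv2.INTER_CUBIC))
E
```

```text
scene 62 [[-138.5 -135.1 -123.2 -111.3 -110.9]
 [   6.2    7.    17.7   28.4   30.1]] 0.04219072787608069
rim pts outside 0 []
side 65 [[-138.  -137.1 -124.6 -114.1 -111. ]
 [   3.8    4.2   14.7   27.3   28.9]] 0.04130957251162548
rim pts outside 35 [-99.1 -97.2 -96.3 -95.3 -95.2 -94.  -92.  -91.7]
```

View pics/m2.png

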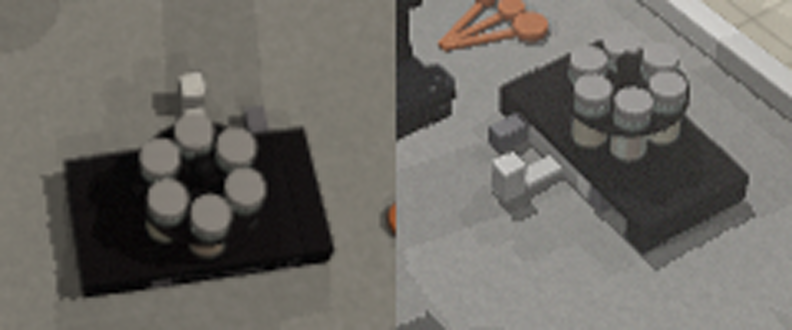

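The tray is home: the grip block stands at about (192,88) left and (508,175) right, centred at -124 mm as specified. Its near edge is level with the mouth at about (565,175), and the gripper is clear.

```bash
python3 -c "
from rig import hand_in;print(hand_in())"
```

```text
the job is handed in; nothing more can be done
None
```

I slid the tray nose first into the bay until it met the end stop, let go of it, and handed the job in. The final check put its grip within about 1 mm of the home position, with nothing else touched.

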